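# Swap misplaced burner parts back to their sample trays

### The arm

A 7-joint arm with a two-finger parallel gripper is mounted at the origin on a cart in front of the work surface, level with it; the furniture and walls round the work are solid. World frame = base frame: x ahead of the robot, y to its left, z up, the work surface at z = 0. Lengths are in mm, angles in rad, forces in N, time in s.
With the tool pointing down it reaches from about 400 to 875 mm from the base axis. Payload 4.4 kg.
Tool frame: the origin (TCP) lies midway between the tips of the shut fingers; the grasp point (between the pads) lies 19 mm behind it; z points along the fingers, y is the line along which they close (so a half turn about z gives the same grasp; the last joint's range is limited). The gripper opens to 85 mm and grips with 20 to 120 N. Pads are 22 mm wide; open, the fingers measure 114 mm over their backs; the gripper's body (76 mm by 85 mm) begins 54 mm behind the grasp point. The pads swing forward as they close: fully open they stand 13 mm farther back than shut.
Start: joints at [-1.26, 0.628, 0.038, 1.517, -0.027, 0.996, -0.02], TCP at [239.143, 604.424, 231.313] pointing down, gripper open.
Joint ranges: [-3.06, 3.06], [-0.37, 2.12], [-1.25, 1.32], [0.18, 2.47], [-1.1, 4.24], [0.23, 1.98], [-2.94, 2.94]. Speed limits (rad/s): [2.57, 2.57, 3.14, 3.14, 3.14, 3.14, 3.14].

### API

Orientations are given as [roll, pitch, yaw] about the fixed x, y, z axes, in that order (R = Rz(yaw) Ry(pitch) Rx(roll)).
In Python, from cell import read_state, get_image, finish_job gives the robot as it stands.
- The arm moves only by the tool send_rows, never from a script. Its argument "series" is a list of rows, each an object of numbers: "ax", "ay", "az": the turn, a rotation vector about the tool's x, y, z in rad; "dx", "dy", "dz": the shift along the tool's x, y, z in cm; "hand": the closure, from 0 (fully open) to 1 (shut). In form: [{"ax": .., "ay": .., "az": .., "dx": .., "dy": .., "dz": .., "hand": ..}, ...]. A call has 1 to 10 rows; each row is the pose to reach, as a shift and turn from the pose commanded when the call began, along the tool's axes at that moment; what a row does not reach only later rows make up. A row lasts 1/10 s, in which the tool goes at most 50 mm and 8.59 degrees, less where a joint would pass 70% of its speed; a pose out of reach is approached as far as the arm can. A call with a gripper value outside its range is refused whole. The fingers move at their own pace and stop on an object; the grip force is fixed at half the most. Time passes only in rows, so rows that repeat a pose let the fingers close. It gives the time, the measured TCP pose, the force, the opening and the grip force at its end, in the units of the state.
- read_state(): the state, without advancing time (a new reading comes with each control period).
- get_image(name): name is "scene" or "top" or "wrist"; returns a dict with "pixels" (480x640x3 uint8, red, green, blue), "mtx" (3x3 intrinsics, pixels), "R" (3x3) and "t" (3): a world point X has camera coordinates R X + t. Camera axes: x right, y down, z forward; pixel columns grow to the right and rows downward; lengths in mm; the calibration is good to about 2 mm. A picture is of the moment at which its call begins. There is no depth.
- finish_job(): hands the job in; it is judged then, once.
The state is a dict: "clock": time; "qpos": joint angles; "qd": joint speeds; "tau": joint torques, N m; "eef_pos": TCP position; "tool_rot": TCP orientation; "force": force on the tool from outside, world axes, zero at the start; "torque": the same for the moment, N m; "width": finger opening in mm; "gripper_force": force on a finger pad.
Only numpy, scipy, OpenCV 4.12 (cv2) and the standard library are available. Lean on these libraries where they do the work, as an engineer would, in place of code of your own. Each camera call takes 0.05 s, during which the arm holds its last target. There are 200 camera calls.

### The job

The nozzle, the rubber stopper, the crucible and the cap screw are all standing on one another's trays: swap them round, so that each loose part stands upright in the middle of the round grey pad of the tray whose fixed sample matches it. The empty round rest without a sample is free for parking a part on the way. Do not tip out the crucible, and leave the dropper bottle where it stands.

Things in the scene. Friction and masses are not known exactly. Their poses are not given: they have to be found in the camera images.
- nozzle: the loose brass burner nozzle, 40 mm tall, standing on its hexagonal base 18 x 15 mm and tapering towards the top; origin at the centre of its underside, z up along its axis; 30 g
- stopper: the loose black rubber stopper, 29 mm across, 28 mm tall, standing; origin at the centre of its underside, z up; 20 g
- crucible: the loose small pale glazed crucible with chips of glass in it, 50 mm across the rim, 36 mm across the foot, 42 mm tall; origin at the centre of its underside, z up; about 60 g
- cap_screw: the loose steel socket cap screw, 52 mm tall, standing on its head (19 mm across, 12 mm high) with the 12 mm shank upright above it; origin at the centre of its underside, z up; 25 g
- nozzle_tray: fixed tray for the brass burner nozzle: flat aluminium plate, round grey pad 66 mm across, top 8 mm above the bench; on its 54 mm wide tongue stands a fixed sample brass burner nozzle, 70 mm from the pad's centre, foot 6 mm above the bench. Origin on the bench under the pad's centre; +x along the tongue to the sample, roughly away from the robot.
- stopper_tray: fixed tray for the rubber stopper: flat aluminium plate, round grey pad 66 mm across, top 8 mm above the bench; on its 54 mm wide tongue stands a fixed sample rubber stopper, 70 mm from the pad's centre, foot 6 mm above the bench. Origin on the bench under the pad's centre; +x along the tongue to the sample, roughly away from the robot.
- crucible_tray: fixed tray for the crucible: flat aluminium plate, round grey pad 66 mm across, top 8 mm above the bench; on its 54 mm wide tongue stands a fixed sample crucible, 70 mm from the pad's centre, foot 6 mm above the bench. Origin on the bench under the pad's centre; +x along the tongue to the sample, roughly away from the robot.
- screw_tray: fixed tray for the cap screw: flat aluminium plate, round grey pad 66 mm across, top 8 mm above the bench; on its 54 mm wide tongue stands a fixed sample cap screw, 70 mm from the pad's centre, foot 6 mm above the bench. Origin on the bench under the pad's centre; +x along the tongue to the sample, roughly away from the robot.
- spare_rest: the fixed spare rest: the same round aluminium plate and grey pad (66 mm across, top 8 mm above the bench), but with no tongue and no sample; empty at the start. Origin on the bench under the centre of the pad, z up
- oil_bottle: bystander: small amber dropper bottle, 33 mm across, 102 mm tall, standing loose on the bench behind the trays; origin at the centre of its underside
Not all that is in view belongs to the job. Leave any green, purple or red look-alike of the cap_screw alone.

How it is judged (in metres and radians):
At the end, for the whole second after the job is handed in: Nozzle, stopper, crucible and cap screw each stand on the pad of the tray with the matching sample, centre within 15 mm of the pad's centre, underside within 5 mm of the pad's top, upright within 0.15 rad, released and at rest (horizontal distance between nozzle and nozzle_tray below 0.015 m and height (world z) of nozzle between 0.003 and 0.013 m and angle between each of nozzle, stopper, crucible, cap_screw's own z axis and vertical below 0.15 rad and linear speed of each of nozzle, stopper, crucible, cap_screw below 0.02 m/s and horizontal distance between stopper and stopper_tray below 0.015 m and height (world z) of stopper between 0.003 and 0.013 m and horizontal distance between crucible and crucible_tray below 0.015 m and height (world z) of crucible between 0.003 and 0.013 m and horizontal distance between cap_screw and screw_tray below 0.015 m and height (world z) of cap_screw between 0.003 and 0.013 m); the robot touches nothing.
It fails at once if the crucible is tipped by more than 0.9 rad (angle between crucible's own z axis and vertical above 0.9 rad).
It fails at once if the dropper bottle is moved by more than 25 mm (distance of oil_bottle from where it was at the start of the episode above 0.025 m).
It also fails if it takes over 128 s, if anything falls off the work surface, if the arm or the gripper's body presses on something with over 40 N, if the wrist force passes 120 N, or if a joint passes its speed limit or range.

## Working session

There is one attempt and no reset: what is moved stays moved. The work goes in short steps, Python scripts to look and compute and a tool call to move; the robot and the scene stay as the last step left them, time stands still between calls to the robot, and variables do not carry over. Pictures are saved under pics/ and viewed, at most 14 in all, crops included, and the job is handed in when it is done.

Besides the shell and the picture viewer there is one more tool, called after "Request:" in YAML: its name, and indented under it one key for each argument. send_rows: Moves the arm, as the interface text tells. Its arguments: {"type":"object","properties":{"series":{"type":"array","items":{"type":"object","properties":{"ax":{"type":"number"},"ay":{"type":"number"},"az":{"type":"number"},"dx":{"type":"number"},"dy":{"type":"number"},"dz":{"type":"number"},"hand":{"type":"number"}}}}},"required":["series"]}

```bash
mkdir -p pics; cat > h.py <<'E'
import numpy as np, cv2
from cell import read_state, get_image, finish_job
def grab(n,f=None):
    d=get_image(n); 
    if f: cv2.imwrite('pics/'+f,cv2.cvtColor(d['pixels'],cv2.COLOR_RGB2BGR))
    return d
def ray(d,u,v,z):
    R=np.array(d['R']);t=np.array(d['t']).ravel();K=np.array(d['mtx'])
    c=-R.T@t; r=R.T@np.linalg.solve(K,[u,v,1.]); return c+r*(z-c[2])/r[2]
def proj(d,X):
    p=np.array(d['mtx'])@(np.array(d['R'])@np.array(X,float)+np.array(d['t']).ravel()); return p[:2]/p[2]
E
python3 - <<'E'
from h import *
import pickle
D={n:grab(n,n+'0.png') for n in('top','scene')}
pickle.dump(D,open('d0.pkl','wb'))
for n in D: d=D[n];print(n,-np.array(d['R']).T@np.array(d['t']).ravel())
s=read_state();print(s['eef_pos'],s['tool_rot'],s['width'])
E
```

```text
top [ 539.41421757   13.23924503 1063.83313662]
scene [ -7.03299383 570.8692984  542.75635114]
[238.90752469 603.90732959 230.48615352] [-3.13989297e+00  1.30168917e-05  2.76486047e+00] 85.2640769491614
```

View pics/top0.png

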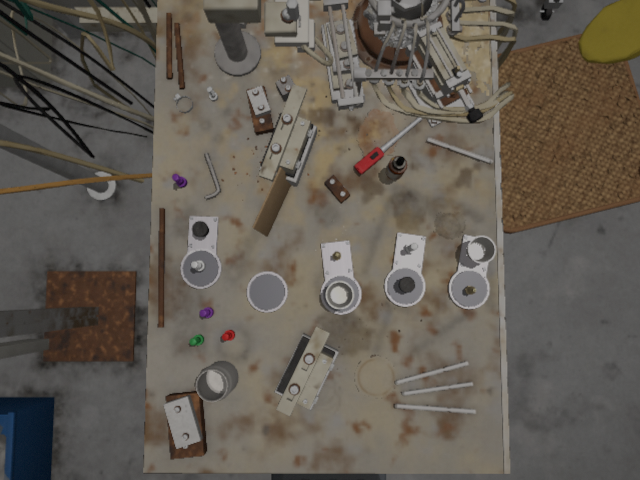

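View pics/scene0.png

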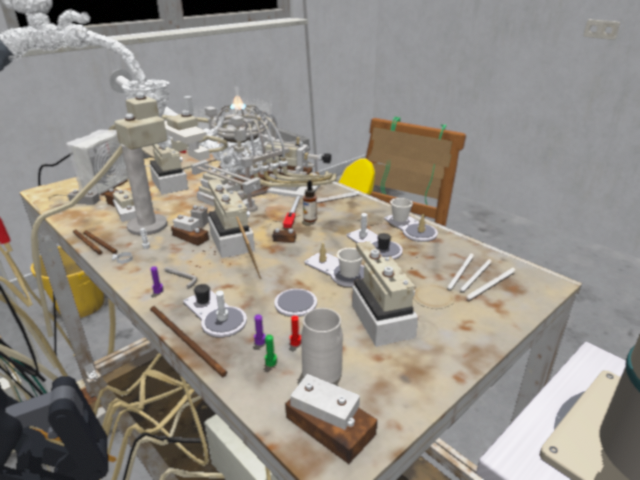

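The top view shows the following, as pixels:
- **Stopper tray:** pad at (201,268), with the steel screw on it.
- **Spare rest:** pad at (267,292).
- **Nozzle tray:** pad at (341,294), with the crucible on it.
- **Screw tray:** pad at (405,286), with the stopper on it.
- **Crucible tray:** pad at (470,289), with the nozzle on it.

Things that could be mistaken for the cap screw:
- purple (179,180) and (207,313)
- green (196,341)
- red (228,336)
- the fixed sample (409,248)
- a small grey bit (211,94)

I choose the steel one at (198,267).

```bash
python3 - <<'E'
from h import *
import pickle
D=pickle.load(open('d0.pkl','rb'));d=D['top'];im=d['pixels']
print(d['mtx'])
print(im[292,267],im[292,255],im[306,341-12],im[275,190],im[290,455],im[276,201],im[254,201])
g=cv2.cvtColor(im,cv2.COLOR_RGB2GRAY)
seeds={'stopper':(201,268),'spare':(267,292),'nozzle':(341,294),'screw':(405,286),'crucible':(470,289)}
ref=im[292,255].astype(int)
m=(np.abs(im.astype(int)-ref).max(2)<22).astype(np.uint8)
for k,(u,v) in seeds.items():
    mm=np.zeros_like(m);cv2.circle(mm,(u,v),21,1,-1);mm&=m
    n,l,st,c=cv2.connectedComponentsWithStats(mm)
    keep=np.isin(l,[i for i in range(1,n) if st[i,4]>25])
    pts=np.argwhere(keep)[:,::-1].astype(np.float32)
    (cx,cy),r=cv2.minEnclosingCircle(cv2.convexHull(pts))
    P=ray(d,cx,cy,8);print(k,np.round([cx,cy,r],1),P.round(1),'rad mm',np.round(r*(d['t'][2]-0)/d['mtx'][0][0],1) if 0 else round(r*1056/np.array(d['mtx'])[0,0],1))
c=cv2.resize(im[215:320,170:500],None,fx=2.4,fy=2.4,interpolation=cv2.INTER_CUBIC)
cv2.imwrite('pics/crop0.png',cv2.cvtColor(c,cv2.COLOR_RGB2BGR))
E
```

```text
[[573.74171073   0.         321.78040881]
 [  0.         573.74171073 238.18723576]
 [  0.           0.           1.        ]]
[107 106 110] [104 104 106] [59 58 60] [ 97  96 100] [125 123 126] [ 97  96 100] [ 99  98 102]
stopper [202.  268.6  20. ] [586.1 237.8   8. ] rad mm 36.8
spare [266.8 291.8  18.3] [543.5 118.1   8. ] rad mm 33.7
nozzle [339.3 294.6  19.3] [538.3 -14.8   8. ] rad mm 35.6
screw [403.8 285.9  17.7] [ 554.  -133.1    8. ] rad mm 32.5
crucible [471.  289.5  20.1] [ 547.3 -255.9    8. ] rad mm 37.0
```

View pics/crop0.png

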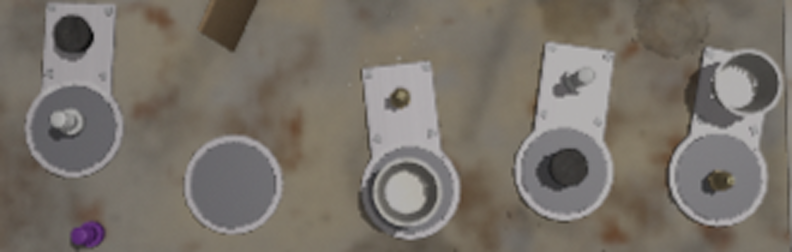

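The crop confirms the choice: the steel screw is at about (199,267) and the sample stopper is behind it. I'm moving above it now.

Request:
send_rows:
  series:
    - {"dx": -43.2, "dy": -22, "dz": 1, "az": -0.377, "hand": 0}
    - {"dx": -43.2, "dy": -22, "dz": 1, "az": -0.377, "hand": 0}
    - {"dx": -43.2, "dy": -22, "dz": 1, "az": -0.377, "hand": 0}
    - {"dx": -43.2, "dy": -22, "dz": 1, "az": -0.377, "hand": 0}
    - {"dx": -43.2, "dy": -22, "dz": 1, "az": -0.377, "hand": 0}
    - {"dx": -43.2, "dy": -22, "dz": 1, "az": -0.377, "hand": 0}
    - {"dx": -43.2, "dy": -22, "dz": 1, "az": -0.377, "hand": 0}
    - {"dx": -43.2, "dy": -22, "dz": 1, "az": -0.377, "hand": 0}
    - {"dx": -43.2, "dy": -22, "dz": 1, "az": -0.377, "hand": 0}
    - {"dx": -43.2, "dy": -22, "dz": 1, "az": -0.377, "hand": 0}

```text
invalid input at $.series[0]: expected keys ax, ay, az, dx, dy, dz, hand
```

Request:
send_rows:
  series:
    - {"ax": 0, "ay": 0, "dx": -43.2, "dy": -22, "dz": 1, "az": -0.377, "hand": 0}
    - {"ax": 0, "ay": 0, "dx": -43.2, "dy": -22, "dz": 1, "az": -0.377, "hand": 0}
    - {"ax": 0, "ay": 0, "dx": -43.2, "dy": -22, "dz": 1, "az": -0.377, "hand": 0}
    - {"ax": 0, "ay": 0, "dx": -43.2, "dy": -22, "dz": 1, "az": -0.377, "hand": 0}
    - {"ax": 0, "ay": 0, "dx": -43.2, "dy": -22, "dz": 1, "az": -0.377, "hand": 0}
    - {"ax": 0, "ay": 0, "dx": -43.2, "dy": -22, "dz": 1, "az": -0.377, "hand": 0}
    - {"ax": 0, "ay": 0, "dx": -43.2, "dy": -22, "dz": 1, "az": -0.377, "hand": 0}
    - {"ax": 0, "ay": 0, "dx": -43.2, "dy": -22, "dz": 1, "az": -0.377, "hand": 0}
    - {"ax": 0, "ay": 0, "dx": -43.2, "dy": -22, "dz": 1, "az": -0.377, "hand": 0}
    - {"ax": 0, "ay": 0, "dx": -43.2, "dy": -22, "dz": 1, "az": -0.377, "hand": 0}

```text
clock: 1.1
eef_pos: [562.1, 236.6, 220.8]
tool_rot: [-3.14, 0.0, 3.138]
force: [0.7, 0.7, -0.1]
width: 85.9
gripper_force: 0.0
```

```bash
python3 - <<'E'
from h import *
s=read_state();print(s['clock'],s['eef_pos'],s['tool_rot'],s['qpos'])
d=grab('wrist','w1.png');R=np.array(d['R']);print((-R.T@np.array(d['t']).ravel()).round(1),R.round(2))
for n,p in dict(stop=(586.6,239.2,8),spare=(543,117,8)).items(): print(n,proj(d,p))
E
```

```text
1.1 [562.08451062 236.6049195  220.84682492] [-3.13955426e+00  3.26112950e-04  3.13789714e+00] [-0.40924495  0.58058348 -0.05808975  1.64522212  0.04259184  0.91761506
  1.08335393]
[481.6 237.4 363.6] [[ 0.    1.   -0.  ]
 [ 0.95 -0.    0.31]
 [ 0.31 -0.   -0.95]]
stop [309.92888068 229.72497491]
spare [182.12466534 186.30831754]
```

View pics/w1.png

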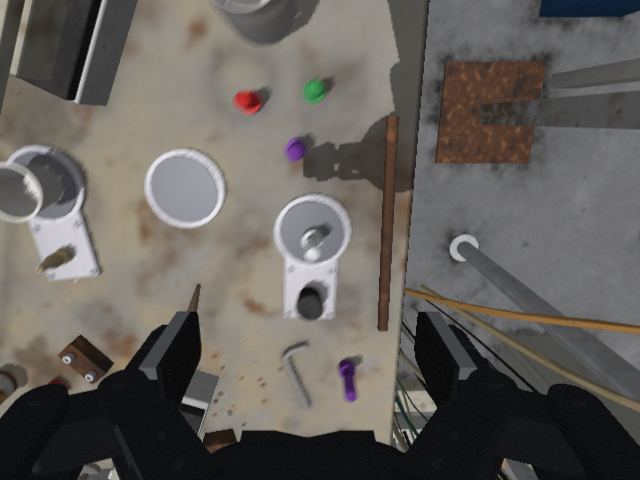

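The wrist view looks down with +y to the right. The stopper-tray pad is at (312,231) with the steel screw on it (shank tip about (313,254)), and the spare pad is at (186,188). Next I fit the pads from this view and the screw's tip.

```bash
cat >> h.py <<'E'
from scipy.optimize import least_squares
def pad(d,x,y):
    "fit the white rim (33..37 mm) of a plate near x,y"
    im=d['pixels'];u0,v0=proj(d,(x,y,8));P=[]
    for v in range(max(0,int(v0)-60),min(480,int(v0)+60)):
        for u in range(max(0,int(u0)-60),min(640,int(u0)+60)):
            if im[v,u].min()<150: continue
            p=ray(d,u,v,8)[:2]-(x,y); r=np.hypot(*p)
            if 29<r<42 and abs(np.arctan2(p[1],p[0]))>0.9: P.append(p)
    P=np.array(P)
    f=least_squares(lambda c:np.hypot(*(P-c[:2]).T)-c[2],[0,0,35],loss='soft_l1')
    return (f.x[:2]+(x,y)).round(1),f.x[2].round(1),len(P)
def crop(d,u,v,h,f,s=5):
    c=d['pixels'][v-h:v+h,u-h:u+h]; cv2.imwrite('pics/'+f,cv2.cvtColor(cv2.resize(c,None,fx=s,fy=s,interpolation=cv2.INTER_CUBIC),cv2.COLOR_RGB2BGR))
E
python3 - <<'E'
from h import *
import pickle
d=grab('wrist');pickle.dump(d,open('w1.pkl','wb'))
t=pickle.load(open('d0.pkl','rb'))['top']
for n,p in dict(stop=(586,239),spare=(543,117)).items(): print(n,pad(d,*p),pad(t,*p))
for n,p in dict(noz=(538,-18),screw=(552,-134),cru=(547,-253)).items(): print(n,pad(t,*p))
for u,v in((313,254),(314,248),): print(ray(d,u,v,60)[:2])
crop(d,313,240,50,'c1.png')
E
```

```text
stop (array([587.4, 242.9]), np.float64(35.3), 715) (array([587.7, 240.5]), np.float64(35.1), 67)
spare (array([543.2, 119. ]), np.float64(33.5), 1221) (array([544.1, 118.4]), np.float64(35.1), 130)
noz (array([540.1, -16.7]), np.float64(35.3), 112)
screw (array([ 554.4, -134.4]), np.float64(35.2), 167)
cru (array([ 549.5, -251.9]), np.float64(35.2), 163)
[597.91003874 234.60982385]
[592.41207607 235.49907829]
```

View pics/c1.png

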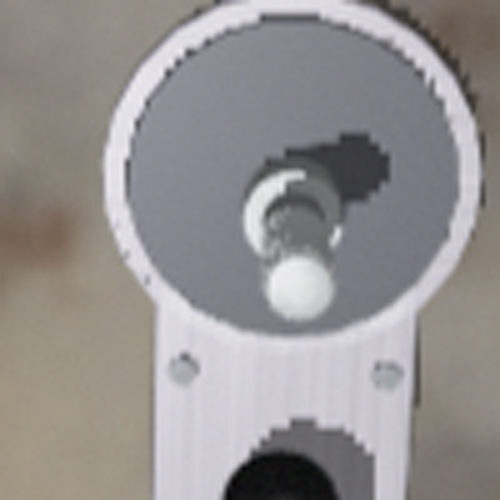

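The crop shows the shank tip at (323,247.6) and the head's top circle centred at (321.6,232.4).

```bash
python3 - <<'E'
from h import *
import pickle
d=pickle.load(open('w1.pkl','rb'))
print(ray(d,323,247.6,60)[:2],ray(d,321.6,232.4,20)[:2])
s=read_state();print(s['clock'],s['eef_pos'],s['tool_rot'])
print(pad(grab('wrist'),587,241))
E
```

```text
[592.11001599 243.24125496] [590.71646471 243.26852245]
1.2 [563.92002092 233.5689599  220.62822724] [-3.13719856e+00  1.87287105e-03  3.13166985e+00]
(array([586.9, 243.9]), np.float64(35.1), 795)
```

Request:
send_rows:
  series:
    - {"ax": 0, "ay": 0, "az": 0, "dx": -2.8, "dy": 0.5, "dz": 6, "hand": 0}
    - {"ax": 0, "ay": 0, "az": 0, "dx": -2.8, "dy": 0.5, "dz": 12, "hand": 0.3}
    - {"ax": 0, "ay": 0, "az": 0, "dx": -2.8, "dy": 0.5, "dz": 12, "hand": 0.3}
    - {"ax": 0, "ay": 0, "az": 0, "dx": -2.8, "dy": 0.5, "dz": 12, "hand": 0.3}
    - {"ax": 0, "ay": 0, "az": 0, "dx": -2.8, "dy": 0.5, "dz": 12, "hand": 0.3}
    - {"ax": 0, "ay": 0, "az": 0, "dx": -2.8, "dy": 0.5, "dz": 12, "hand": 0.3}

```text
clock: 1.85
eef_pos: [588.7, 247.3, 103.4]
tool_rot: [3.14, 0.003, -3.14]
force: [0.1, -0.1, 0.9]
width: 59.7
gripper_force: 0.0
```

```bash
python3 - <<'E'
from h import *
s=read_state();print(s['clock'],s['eef_pos'],s['tool_rot'],s['width'])
print(pad(grab('wrist','w2.png'),587,241))
E
```

```text
1.85 [588.67021689 247.30791383 103.36492204] [ 3.13976801e+00  2.84882430e-03 -3.14037312e+00] 59.69359056396779
(array([587.2, 243.2]), np.float64(35.0), 1012)
```

View pics/w2.png

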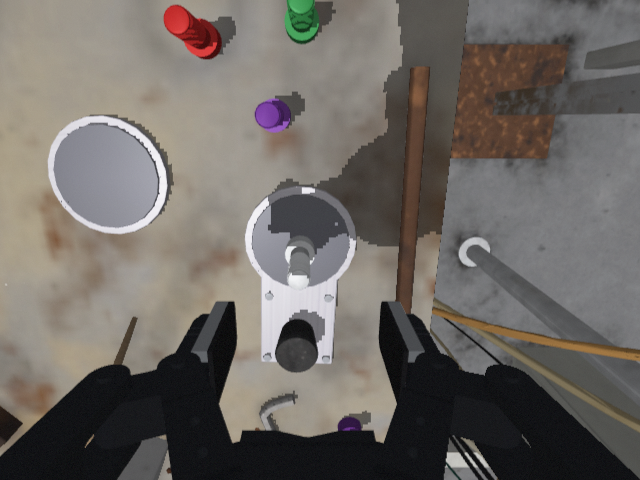

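The fingers straddle the screw, whose tip is at (298,282). Descending and gripping the shank.

Request:
send_rows:
  series:
    - {"ax": 0, "ay": 0, "az": 0, "dx": -0.3, "dy": -0.3, "dz": 3, "hand": 0.3}
    - {"ax": 0, "ay": 0, "az": 0, "dx": -0.3, "dy": -0.3, "dz": 6, "hand": 0.3}
    - {"ax": 0, "ay": 0, "az": 0, "dx": -0.3, "dy": -0.3, "dz": 7.5, "hand": 0.3}
    - {"ax": 0, "ay": 0, "az": 0, "dx": -0.3, "dy": -0.3, "dz": 7.5, "hand": 0.3}
    - {"ax": 0, "ay": 0, "az": 0, "dx": -0.3, "dy": -0.3, "dz": 7.5, "hand": 0.5}
    - {"ax": 0, "ay": 0, "az": 0, "dx": -0.3, "dy": -0.3, "dz": 7.5, "hand": 0.7}
    - {"ax": 0, "ay": 0, "az": 0, "dx": -0.3, "dy": -0.3, "dz": 7.5, "hand": 1}
    - {"ax": 0, "ay": 0, "az": 0, "dx": -0.3, "dy": -0.3, "dz": 7.5, "hand": 1}
    - {"ax": 0, "ay": 0, "az": 0, "dx": -0.3, "dy": -0.3, "dz": 7.5, "hand": 1}
    - {"ax": 0, "ay": 0, "az": 0, "dx": -0.3, "dy": -0.3, "dz": 7.5, "hand": 1}

```text
clock: 2.9
eef_pos: [591.7, 243.3, 27.5]
tool_rot: [3.141, 0.002, -3.141]
force: [-0.1, -0.6, 5.8]
width: 10.3
gripper_force: 58.6
```

Request:
send_rows:
  series:
    - {"ax": 0, "ay": 0, "az": 0, "dx": 0, "dy": 0, "dz": -2, "hand": 1}
    - {"ax": 0, "ay": 0, "az": 0, "dx": 0, "dy": 0, "dz": -5, "hand": 1}
    - {"ax": 0, "ay": 0, "az": 0, "dx": 1.2, "dy": -3, "dz": -6, "hand": 1}
    - {"ax": 0, "ay": 0, "az": 0, "dx": 2.4, "dy": -6, "dz": -6, "hand": 1}
    - {"ax": 0, "ay": 0, "az": 0, "dx": 3.6, "dy": -9, "dz": -6, "hand": 1}
    - {"ax": 0, "ay": 0, "az": 0, "dx": 4.8, "dy": -12.4, "dz": -6, "hand": 1}
    - {"ax": 0, "ay": 0, "az": 0, "dx": 4.8, "dy": -12.4, "dz": -5, "hand": 1}
    - {"ax": 0, "ay": 0, "az": 0, "dx": 4.8, "dy": -12.4, "dz": -3, "hand": 1}
    - {"ax": 0, "ay": 0, "az": 0, "dx": 4.8, "dy": -12.4, "dz": -3, "hand": 1}
    - {"ax": 0, "ay": 0, "az": 0, "dx": 4.8, "dy": -12.4, "dz": -3, "hand": 1}

```text
clock: 3.9
eef_pos: [542.7, 119.4, 56.1]
tool_rot: [3.141, -0.001, -3.141]
force: [0.4, 0.4, -1.4]
width: 10.1
gripper_force: 58.5
```

```bash
python3 - <<'E'
from h import *
grab('wrist','w3.png')
E
```

```text
(no output)
```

View pics/w3.png

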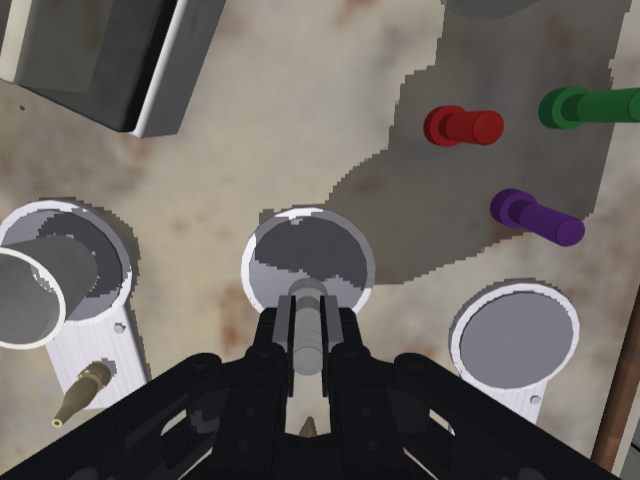

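The screw is held upright over the spare pad, which is centred at (308,270). Lowering and releasing it.

Request:
send_rows:
  series:
    - {"ax": 0, "ay": 0, "az": 0, "dx": 0, "dy": 0, "dz": 1.5, "hand": 1}
    - {"ax": 0, "ay": 0, "az": 0, "dx": 0, "dy": 0, "dz": 2.5, "hand": 1}
    - {"ax": 0, "ay": 0, "az": 0, "dx": 0, "dy": 0, "dz": 2.9, "hand": 1}
    - {"ax": 0, "ay": 0, "az": 0, "dx": 0, "dy": 0, "dz": 2.9, "hand": 1}
    - {"ax": 0, "ay": 0, "az": 0, "dx": 0, "dy": 0, "dz": 2.9, "hand": 1}
    - {"ax": 0, "ay": 0, "az": 0, "dx": 0, "dy": 0, "dz": 2.9, "hand": 0.8}
    - {"ax": 0, "ay": 0, "az": 0, "dx": 0, "dy": 0, "dz": 2.9, "hand": 0.6}
    - {"ax": 0, "ay": 0, "az": 0, "dx": 0, "dy": 0, "dz": 2.9, "hand": 0.4}
    - {"ax": 0, "ay": 0, "az": 0, "dx": 0, "dy": 0, "dz": 2.9, "hand": 0.3}
    - {"ax": 0, "ay": 0, "az": 0, "dx": 0, "dy": 0, "dz": 2.9, "hand": 0.3}

```text
clock: 4.95
eef_pos: [542.9, 118.9, 27.3]
tool_rot: [3.142, -0.0, -3.141]
force: [0.1, -0.1, -0.1]
width: 59.6
gripper_force: 0.0
```

Request:
send_rows:
  series:
    - {"ax": 0, "ay": 0, "az": 0, "dx": 0, "dy": 0, "dz": -4, "hand": 0.3}
    - {"ax": 0, "ay": 0, "az": 0, "dx": 0, "dy": 0, "dz": -8, "hand": 0.3}
    - {"ax": 0, "ay": 0, "az": 0, "dx": 0, "dy": -3, "dz": -11, "hand": 0.3}
    - {"ax": 0, "ay": 0, "az": 0, "dx": -0.7, "dy": -8, "dz": -11, "hand": 0.3}
    - {"ax": 0, "ay": 0, "az": 0, "dx": -0.7, "dy": -13, "dz": -11, "hand": 0.3}
    - {"ax": 0, "ay": 0, "az": 0, "dx": -0.7, "dy": -18, "dz": -11, "hand": 0.2}
    - {"ax": 0, "ay": 0, "az": 0, "dx": -0.7, "dy": -22, "dz": -11, "hand": 0.2}
    - {"ax": 0, "ay": 0, "az": 0, "dx": -0.7, "dy": -25.4, "dz": -11, "hand": 0.2}
    - {"ax": 0, "ay": 0, "az": 0, "dx": -0.7, "dy": -25.4, "dz": -11, "hand": 0.2}
    - {"ax": 0, "ay": 0, "az": 0, "dx": -0.7, "dy": -25.4, "dz": -11, "hand": 0.2}

```text
clock: 5.95
eef_pos: [549.6, -136.0, 137.2]
tool_rot: [3.141, -0.0, 3.139]
force: [0.9, 0.8, -1.0]
width: 68.1
gripper_force: 0.0
```

```bash
python3 - <<'E'
from h import *
import pickle
d=grab('wrist','w4.png');pickle.dump(d,open('w4.pkl','wb'))
s=read_state();print(s['clock'],s['eef_pos'],s['tool_rot'],s['width'])
for n,p in dict(noz=(540,-17),screw=(554,-134),cru=(549,-252)).items(): print(n,proj(d,p+(8,)),pad(d,*p))
E
```

```text
6.0 [ 549.84873565 -134.34454516  137.19224442] [ 3.14064283e+00 -2.06690896e-04 -3.14128201e+00] 68.56683041664425
noz [465.08872718 217.51390793] (array([544.8, -27. ]), np.float64(23.5), 147)
screw [309.32688886 235.58528763] (array([ 554.5, -133.3]), np.float64(35.1), 784)
cru [153.71041505 229.5659235 ] (array([ 550.4, -250.9]), np.float64(35.0), 1420)
```

View pics/w4.png

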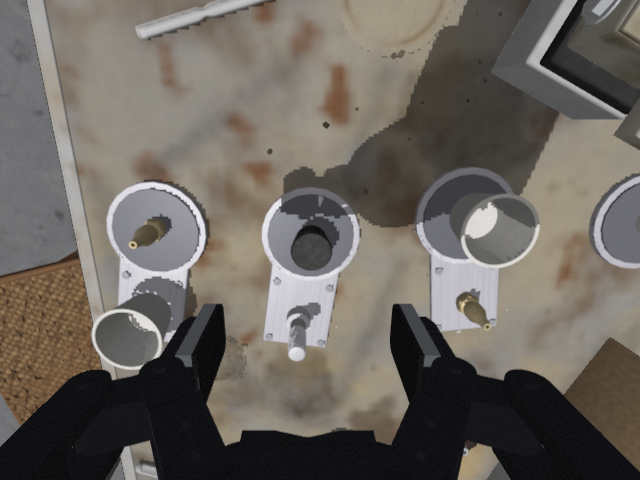

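The stopper's top is centred at (312,251). The nozzle's tip is at (133,244) and the crucible's rim is centred at (499,230).

```bash
python3 - <<'E'
from h import *
import pickle
d=pickle.load(open('w4.pkl','rb'));t=pickle.load(open('d0.pkl','rb'))['top']
for n,u,v,z in(('stopper',312,251,36),('noz tip',133,244,48),('noz base',151,230,12),('cruc rim',499,230,50)): print(n,ray(d,u,v,z)[:2].round(1))
for n,u,v,z in(('stopper',569,168,36),('noz tip',723,181,40),('cruc rim',405,192,50)): print('top',n,ray(t,170+u/2.4,215+v/2.4,z)[:2].round(1))
E
```

```text
stopper [ 556.5 -132.3]
noz tip [ 547.1 -249.7]
noz base [ 548.2 -252.4]
cruc rim [537.4 -12.5]
top stopper [ 555.2 -135.1]
top noz tip [ 545.4 -248.2]
top cruc rim [537.6 -12.7]
```

Request:
send_rows:
  series:
    - {"ax": 0, "ay": 0, "az": 0, "dx": -0.6, "dy": 0.1, "dz": 4, "hand": 0.2}
    - {"ax": 0, "ay": 0, "az": 0, "dx": -0.6, "dy": 0.1, "dz": 8, "hand": 0.2}
    - {"ax": 0, "ay": 0, "az": 0, "dx": -0.6, "dy": 0.1, "dz": 11, "hand": 0.2}
    - {"ax": 0, "ay": 0, "az": 0, "dx": -0.6, "dy": 0.1, "dz": 12.3, "hand": 0.2}
    - {"ax": 0, "ay": 0, "az": 0, "dx": -0.6, "dy": 0.1, "dz": 12.3, "hand": 0.2}
    - {"ax": 0, "ay": 0, "az": 0, "dx": -0.6, "dy": 0.1, "dz": 12.3, "hand": 0.4}
    - {"ax": 0, "ay": 0, "az": 0, "dx": -0.6, "dy": 0.1, "dz": 12.3, "hand": 0.6}
    - {"ax": 0, "ay": 0, "az": 0, "dx": -0.6, "dy": 0.1, "dz": 12.3, "hand": 1}
    - {"ax": 0, "ay": 0, "az": 0, "dx": -0.6, "dy": 0.1, "dz": 12.3, "hand": 1}
    - {"ax": 0, "ay": 0, "az": 0, "dx": -0.6, "dy": 0.1, "dz": 12.3, "hand": 1}

```text
clock: 7.0
eef_pos: [557.2, -134.3, 16.2]
tool_rot: [-3.141, 0.003, -3.142]
force: [-1.1, -0.1, 5.7]
width: 27.0
gripper_force: 58.9
```

Request:
send_rows:
  series:
    - {"ax": 0, "ay": 0, "az": 0, "dx": 0, "dy": 0, "dz": -3, "hand": 1}
    - {"ax": 0, "ay": 0, "az": 0, "dx": 0, "dy": 0, "dz": -7, "hand": 1}
    - {"ax": 0, "ay": 0, "az": 0, "dx": 0, "dy": 2, "dz": -11, "hand": 1}
    - {"ax": 0, "ay": 0, "az": 0, "dx": -0.4, "dy": 6, "dz": -11, "hand": 1}
    - {"ax": 0, "ay": 0, "az": 0, "dx": -0.8, "dy": 11, "dz": -11, "hand": 1}
    - {"ax": 0, "ay": 0, "az": 0, "dx": -1.2, "dy": 16, "dz": -11, "hand": 1}
    - {"ax": 0, "ay": 0, "az": 0, "dx": -1.6, "dy": 21, "dz": -11, "hand": 1}
    - {"ax": 0, "ay": 0, "az": 0, "dx": -2, "dy": 26, "dz": -11, "hand": 1}
    - {"ax": 0, "ay": 0, "az": 0, "dx": -2.6, "dy": 31, "dz": -11, "hand": 1}
    - {"ax": 0, "ay": 0, "az": 0, "dx": -3, "dy": 35, "dz": -11, "hand": 1}

```text
clock: 8.0
eef_pos: [586.0, 219.7, 125.6]
tool_rot: [3.14, 0.002, -3.14]
force: [0.3, 0.4, 0.1]
width: 27.0
gripper_force: 59.1
```

Request:
send_rows:
  series:
    - {"ax": 0, "ay": 0, "az": 0, "dx": 0, "dy": 1.5, "dz": 0, "hand": 1}
    - {"ax": 0, "ay": 0, "az": 0, "dx": 0, "dy": 2.6, "dz": 0, "hand": 1}
    - {"ax": 0, "ay": 0, "az": 0, "dx": 0, "dy": 2.6, "dz": 3, "hand": 1}
    - {"ax": 0, "ay": 0, "az": 0, "dx": 0, "dy": 2.6, "dz": 6, "hand": 1}
    - {"ax": 0, "ay": 0, "az": 0, "dx": 0, "dy": 2.6, "dz": 7, "hand": 1}
    - {"ax": 0, "ay": 0, "az": 0, "dx": 0, "dy": 2.6, "dz": 7, "hand": 1}
    - {"ax": 0, "ay": 0, "az": 0, "dx": 0, "dy": 2.6, "dz": 7, "hand": 1}

```text
clock: 8.7
eef_pos: [586.8, 241.1, 55.3]
tool_rot: [3.141, 0.001, 3.14]
force: [0.1, -0.0, 0.7]
width: 27.0
gripper_force: 59.1
```

```bash
python3 - <<'E'
from h import *
import pickle
d=grab('wrist','w5.png')
s=read_state();print(s['clock'],s['eef_pos'],s['tool_rot'],s['width'])
print(proj(d,(587,242,8)))
E
```

```text
8.75 [587.10217249 241.60509692  55.78804569] [3.14087121e+00 2.20174067e-03 3.14073773e+00] 26.905780070525626
[308.17324308 272.3666912 ]
```

View pics/w5.png

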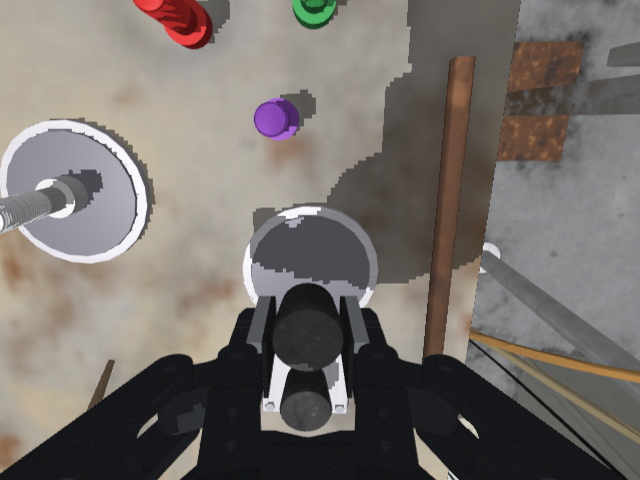

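The stopper is held upright over its pad, which is centred at about (310,272), and the screw stands on the spare rest. Lowering.

Request:
send_rows:
  series:
    - {"ax": 0, "ay": 0, "az": 0, "dx": 0, "dy": 0, "dz": 2, "hand": 1}
    - {"ax": 0, "ay": 0, "az": 0, "dx": 0, "dy": 0, "dz": 3.3, "hand": 1}
    - {"ax": 0, "ay": 0, "az": 0, "dx": 0, "dy": 0, "dz": 3.9, "hand": 1}
    - {"ax": 0, "ay": 0, "az": 0, "dx": 0, "dy": 0, "dz": 3.9, "hand": 1}
    - {"ax": 0, "ay": 0, "az": 0, "dx": 0, "dy": 0, "dz": 3.9, "hand": 1}
    - {"ax": 0, "ay": 0, "az": 0, "dx": 0, "dy": 0, "dz": 3.9, "hand": 0.6}
    - {"ax": 0, "ay": 0, "az": 0, "dx": 0, "dy": 0, "dz": 3.9, "hand": 0.4}
    - {"ax": 0, "ay": 0, "az": 0, "dx": 0, "dy": 0, "dz": 3.9, "hand": 0.3}
    - {"ax": 0, "ay": 0, "az": 0, "dx": 0, "dy": 0, "dz": 3.9, "hand": 0.2}
    - {"ax": 0, "ay": 0, "az": 0, "dx": 0, "dy": 0, "dz": 3.9, "hand": 0.2}

```text
clock: 9.75
eef_pos: [585.9, 241.9, 15.2]
tool_rot: [-3.142, -0.0, -3.141]
force: [0.2, 0.2, 0.4]
width: 68.2
gripper_force: 0.0
```

Request:
send_rows:
  series:
    - {"ax": 0, "ay": 0, "az": 0, "dx": 0, "dy": 0, "dz": -4, "hand": 0.2}
    - {"ax": 0, "ay": 0, "az": 0, "dx": 0, "dy": 0, "dz": -8, "hand": 0.3}
    - {"ax": 0, "ay": 0, "az": 0, "dx": 0.3, "dy": -1, "dz": -10.5, "hand": 0.3}
    - {"ax": 0, "ay": 0, "az": 0, "dx": 2, "dy": -5, "dz": -10.5, "hand": 0.3}
    - {"ax": 0, "ay": 0, "az": 0, "dx": 3.5, "dy": -9, "dz": -10.5, "hand": 0.3}
    - {"ax": 0, "ay": 0, "az": 0, "dx": 4.3, "dy": -12.3, "dz": -10.5, "hand": 0.3}
    - {"ax": 0, "ay": 0, "az": 0, "dx": 4.3, "dy": -12.3, "dz": -9, "hand": 0.3}
    - {"ax": 0, "ay": 0, "az": 0, "dx": 4.3, "dy": -12.3, "dz": -9, "hand": 0.3}
    - {"ax": 0, "ay": 0, "az": 0, "dx": 4.3, "dy": -12.3, "dz": -9, "hand": 0.3}

```text
clock: 10.65
eef_pos: [543.0, 119.7, 105.3]
tool_rot: [3.141, -0.0, -3.141]
force: [0.7, 0.2, 0.7]
width: 59.6
gripper_force: 0.0
```

```bash
python3 - <<'E'
from h import *
d=grab('wrist','w6.png')
s=read_state();print(s['clock'],s['eef_pos'],s['tool_rot'],s['width'])
print('axis at screw: base',proj(d,(543,119,8)),'tip',proj(d,(543,119,60)),'stopper top expect',proj(d,(586,242,36)))
E
```

```text
10.7 [543.26889339 120.19524626 105.57715999] [ 3.14061940e+00  5.38104451e-04 -3.13995995e+00] 59.453938418206384
axis at screw: base [305.50487967 243.41740948] tip [305.20307463 273.69369115] stopper top expect [496.54839783 320.83150817]
```

View pics/w6.png

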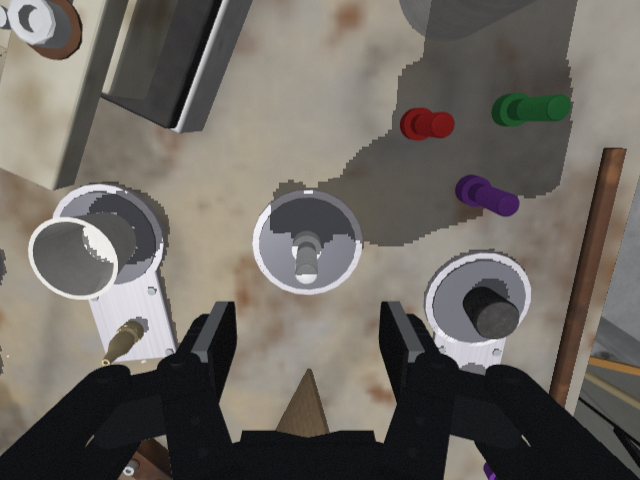

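The screw stands upright at (306,275), just as predicted, and the stopper is in place at (497,320). Gripping the screw.

Request:
send_rows:
  series:
    - {"ax": 0, "ay": 0, "az": 0, "dx": 0, "dy": 0, "dz": 3, "hand": 0.3}
    - {"ax": 0, "ay": 0, "az": 0, "dx": 0, "dy": 0, "dz": 6, "hand": 0.3}
    - {"ax": 0, "ay": 0, "az": 0, "dx": 0, "dy": 0, "dz": 7.8, "hand": 0.3}
    - {"ax": 0, "ay": 0, "az": 0, "dx": 0, "dy": 0, "dz": 7.8, "hand": 0.3}
    - {"ax": 0, "ay": 0, "az": 0, "dx": 0, "dy": 0, "dz": 7.8, "hand": 0.5}
    - {"ax": 0, "ay": 0, "az": 0, "dx": 0, "dy": 0, "dz": 7.8, "hand": 0.7}
    - {"ax": 0, "ay": 0, "az": 0, "dx": 0, "dy": 0, "dz": 7.8, "hand": 1}
    - {"ax": 0, "ay": 0, "az": 0, "dx": 0, "dy": 0, "dz": 7.8, "hand": 1}
    - {"ax": 0, "ay": 0, "az": 0, "dx": 0, "dy": 0, "dz": 7.8, "hand": 1}
    - {"ax": 0, "ay": 0, "az": 0, "dx": 0, "dy": 0, "dz": 7.8, "hand": 1}

```text
clock: 11.7
eef_pos: [543.8, 119.2, 28.6]
tool_rot: [3.141, 0.002, -3.141]
force: [-0.6, 0.5, 8.1]
width: 10.4
gripper_force: 58.5
```

Request:
send_rows:
  series:
    - {"ax": 0, "ay": 0, "az": 0, "dx": 0, "dy": 0, "dz": -3, "hand": 1}
    - {"ax": 0, "ay": 0, "az": 0, "dx": 0, "dy": 0, "dz": -7, "hand": 1}
    - {"ax": 0, "ay": 0, "az": 0, "dx": 0, "dy": -2, "dz": -10, "hand": 1}
    - {"ax": 0, "ay": 0, "az": 0, "dx": -0.3, "dy": -6, "dz": -10, "hand": 1}
    - {"ax": 0, "ay": 0, "az": 0, "dx": -0.6, "dy": -11, "dz": -10, "hand": 1}
    - {"ax": 0, "ay": 0, "az": 0, "dx": -0.9, "dy": -16, "dz": -10, "hand": 1}
    - {"ax": 0, "ay": 0, "az": 0, "dx": -1.1, "dy": -21, "dz": -10, "hand": 1}
    - {"ax": 0, "ay": 0, "az": 0, "dx": -1.1, "dy": -25.3, "dz": -9, "hand": 1}
    - {"ax": 0, "ay": 0, "az": 0, "dx": -1.1, "dy": -25.3, "dz": -6, "hand": 1}
    - {"ax": 0, "ay": 0, "az": 0, "dx": -1.1, "dy": -25.3, "dz": -3, "hand": 1}

```text
clock: 12.7
eef_pos: [554.4, -137.2, 57.5]
tool_rot: [-3.14, 0.003, 3.137]
force: [0.2, -0.7, -0.6]
width: 10.1
gripper_force: 58.5
```

Request:
send_rows:
  series:
    - {"ax": 0, "ay": 0, "az": 0, "dx": 0, "dy": 0, "dz": 0, "hand": 1}
    - {"ax": 0, "ay": 0, "az": 0, "dx": 0, "dy": 0, "dz": 0, "hand": 1}

```text
clock: 12.9
eef_pos: [553.8, -133.8, 57.6]
tool_rot: [3.141, -0.001, -3.141]
force: [0.2, -0.0, 0.2]
width: 10.2
gripper_force: 58.5
```

Request:
send_rows:
  series:
    - {"ax": 0, "ay": 0, "az": 0, "dx": 0, "dy": 0, "dz": 1.5, "hand": 1}
    - {"ax": 0, "ay": 0, "az": 0, "dx": 0, "dy": 0, "dz": 2.5, "hand": 1}
    - {"ax": 0, "ay": 0, "az": 0, "dx": 0, "dy": 0, "dz": 2.9, "hand": 1}
    - {"ax": 0, "ay": 0, "az": 0, "dx": 0, "dy": 0, "dz": 2.9, "hand": 1}
    - {"ax": 0, "ay": 0, "az": 0, "dx": 0, "dy": 0, "dz": 2.9, "hand": 1}
    - {"ax": 0, "ay": 0, "az": 0, "dx": 0, "dy": 0, "dz": 2.9, "hand": 0.8}
    - {"ax": 0, "ay": 0, "az": 0, "dx": 0, "dy": 0, "dz": 2.9, "hand": 0.6}
    - {"ax": 0, "ay": 0, "az": 0, "dx": 0, "dy": 0, "dz": 2.9, "hand": 0.4}
    - {"ax": 0, "ay": 0, "az": 0, "dx": 0, "dy": 0, "dz": 2.9, "hand": 0.3}
    - {"ax": 0, "ay": 0, "az": 0, "dx": 0, "dy": 0, "dz": 2.9, "hand": 0.3}

```text
clock: 13.9
eef_pos: [554.0, -134.1, 28.2]
tool_rot: [3.142, 0.0, -3.141]
force: [-0.0, -0.4, -0.2]
width: 59.7
gripper_force: 0.0
```

Request:
send_rows:
  series:
    - {"ax": 0, "ay": 0, "az": 0, "dx": 0, "dy": 0, "dz": -4, "hand": 0.3}
    - {"ax": 0, "ay": 0, "az": 0, "dx": 0, "dy": 0, "dz": -8, "hand": 0.3}
    - {"ax": 0, "ay": 0, "az": 0, "dx": 0, "dy": -1, "dz": -10, "hand": 0.3}
    - {"ax": 0, "ay": 0, "az": 0, "dx": 0.4, "dy": -5, "dz": -10, "hand": 0.3}
    - {"ax": 0, "ay": 0, "az": 0, "dx": 0.7, "dy": -9, "dz": -10, "hand": 0.3}
    - {"ax": 0, "ay": 0, "az": 0, "dx": 0.7, "dy": -11.6, "dz": -9, "hand": 0.3}
    - {"ax": 0, "ay": 0, "az": 0, "dx": 0.7, "dy": -11.6, "dz": -8, "hand": 0.3}
    - {"ax": 0, "ay": 0, "az": 0, "dx": 0.7, "dy": -11.6, "dz": -8, "hand": 0.3}
    - {"ax": 0, "ay": 0, "az": 0, "dx": 0.7, "dy": -11.6, "dz": -8, "hand": 0.3}

```text
clock: 14.8
eef_pos: [547.1, -248.2, 108.0]
tool_rot: [3.14, -0.001, -3.14]
force: [-0.0, -0.1, 0.9]
width: 59.6
gripper_force: 0.0
```

```bash
python3 - <<'E'
from h import *
d=grab('wrist','w7.png')
s=read_state();print(s['clock'],s['eef_pos'],s['tool_rot'],s['width'])
print('nozzle base',proj(d,(547.5,-250.5,8)),'tip',proj(d,(547.5,-250.5,48)),'screw tip',proj(d,(554.5,-134,60)),pad(d,549.5,-251))
E
```

```text
14.85 [ 547.45902118 -248.14328428  108.37227367] [ 3.14033369e+00  7.85859753e-05 -3.13899372e+00] 59.8177284338698
nozzle base [303.11963529 242.81467321] tip [302.55211736 264.46363573] screw tip [510.50733778 284.38728865] (array([ 550.7, -251.3]), np.float64(34.6), 1119)
```

View pics/w7.png

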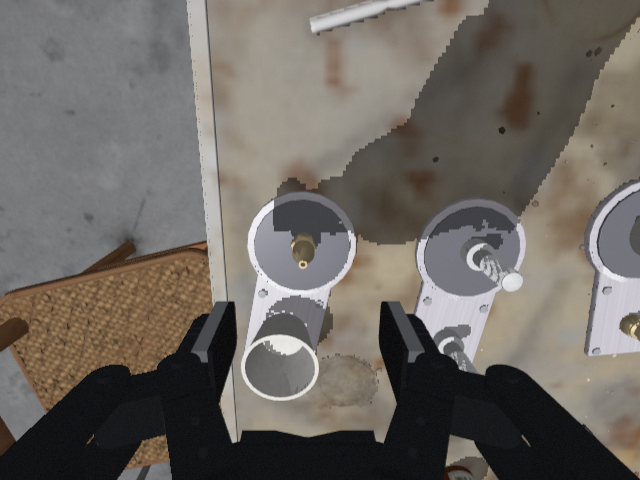

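The nozzle is at (303,264) as predicted, and the screw stands on its own pad with its tip at (511,281). Gripping the nozzle low on its base.

Request:
send_rows:
  series:
    - {"ax": 0, "ay": 0, "az": 0, "dx": 0, "dy": 0, "dz": 4, "hand": 0.3}
    - {"ax": 0, "ay": 0, "az": 0, "dx": 0, "dy": 0, "dz": 7, "hand": 0.3}
    - {"ax": 0, "ay": 0, "az": 0, "dx": 0, "dy": 0, "dz": 9, "hand": 0.3}
    - {"ax": 0, "ay": 0, "az": 0, "dx": 0, "dy": 0, "dz": 9.6, "hand": 0.3}
    - {"ax": 0, "ay": 0, "az": 0, "dx": 0, "dy": 0, "dz": 9.6, "hand": 0.5}
    - {"ax": 0, "ay": 0, "az": 0, "dx": 0, "dy": 0, "dz": 9.6, "hand": 0.6}
    - {"ax": 0, "ay": 0, "az": 0, "dx": 0, "dy": 0, "dz": 9.6, "hand": 0.7}
    - {"ax": 0, "ay": 0, "az": 0, "dx": 0, "dy": 0, "dz": 9.6, "hand": 1}
    - {"ax": 0, "ay": 0, "az": 0, "dx": 0, "dy": 0, "dz": 9.6, "hand": 1}
    - {"ax": 0, "ay": 0, "az": 0, "dx": 0, "dy": 0, "dz": 9.6, "hand": 1}

```text
clock: 15.85
eef_pos: [547.8, -250.4, 13.7]
tool_rot: [-3.141, 0.002, -3.142]
force: [-0.2, 1.8, 6.4]
width: 12.3
gripper_force: 58.7
```

Request:
send_rows:
  series:
    - {"ax": 0, "ay": 0, "az": 0, "dx": 0, "dy": 0, "dz": -1, "hand": 1}
    - {"ax": 0, "ay": 0, "az": 0, "dx": 0, "dy": 0, "dz": -2.5, "hand": 1}
    - {"ax": 0, "ay": 0, "az": 0, "dx": 0, "dy": 0, "dz": -4, "hand": 1}
    - {"ax": 0, "ay": 0, "az": 0, "dx": 0, "dy": 0, "dz": -4, "hand": 1}

```text
clock: 16.25
eef_pos: [548.9, -250.9, 55.3]
tool_rot: [-3.14, 0.005, -3.142]
force: [1.9, 0.7, 0.3]
width: 12.4
gripper_force: 58.7
```

```bash
python3 - <<'E'
from h import *
d=grab('wrist','w8.png')
s=read_state();print(s['clock'],s['eef_pos'],s['tool_rot'],s['width'])
E
```

```text
16.3 [ 548.1433876  -250.64620932   54.14719953] [-3.14032112  0.00316042 -3.14157394] 11.502112361292424
```

View pics/w8.png

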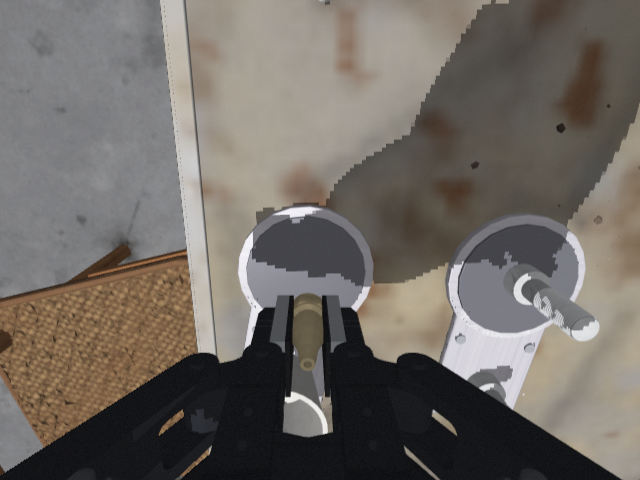

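The nozzle is held upright at (308,330). Carrying it to the spare rest.

Request:
send_rows:
  series:
    - {"ax": 0, "ay": 0, "az": 0, "dx": 0, "dy": 0, "dz": -3, "hand": 1}
    - {"ax": 0, "ay": 0, "az": 0, "dx": 0, "dy": 2, "dz": -7, "hand": 1}
    - {"ax": 0, "ay": 0, "az": 0, "dx": 0, "dy": 6, "dz": -7, "hand": 1}
    - {"ax": 0, "ay": 0, "az": 0, "dx": 0, "dy": 11, "dz": -7, "hand": 1}
    - {"ax": 0, "ay": 0, "az": 0, "dx": 0.2, "dy": 16, "dz": -7, "hand": 1}
    - {"ax": 0, "ay": 0, "az": 0, "dx": 0.3, "dy": 21, "dz": -7, "hand": 1}
    - {"ax": 0, "ay": 0, "az": 0, "dx": 0.4, "dy": 26, "dz": -7, "hand": 1}
    - {"ax": 0, "ay": 0, "az": 0, "dx": 0.5, "dy": 31, "dz": -7, "hand": 1}
    - {"ax": 0, "ay": 0, "az": 0, "dx": 0.5, "dy": 35, "dz": -7, "hand": 1}
    - {"ax": 0, "ay": 0, "az": 0, "dx": 0.5, "dy": 36.9, "dz": -5, "hand": 1}

```text
clock: 17.3
eef_pos: [543.1, 125.1, 103.9]
tool_rot: [3.137, 0.005, -3.135]
force: [-0.7, 0.7, 0.3]
width: 11.7
gripper_force: 58.7
```

Request:
send_rows:
  series:
    - {"ax": 0, "ay": 0, "az": 0, "dx": 0, "dy": 0, "dz": 3, "hand": 1}
    - {"ax": 0, "ay": 0, "az": 0, "dx": 0, "dy": 0, "dz": 6, "hand": 1}
    - {"ax": 0, "ay": 0, "az": 0, "dx": 0, "dy": 0, "dz": 7, "hand": 1}
    - {"ax": 0, "ay": 0, "az": 0, "dx": 0, "dy": 0, "dz": 7, "hand": 1}
    - {"ax": 0, "ay": 0, "az": 0, "dx": 0, "dy": 0, "dz": 7, "hand": 1}

```text
clock: 17.8
eef_pos: [542.5, 118.8, 33.0]
tool_rot: [3.141, 0.001, 3.141]
force: [0.2, -0.1, 0.5]
width: 11.8
gripper_force: 58.7
```

Request:
send_rows:
  series:
    - {"ax": 0, "ay": 0, "az": 0, "dx": 0, "dy": 0, "dz": 1, "hand": 1}
    - {"ax": 0, "ay": 0, "az": 0, "dx": 0, "dy": 0, "dz": 1.7, "hand": 1}
    - {"ax": 0, "ay": 0, "az": 0, "dx": 0, "dy": 0, "dz": 1.9, "hand": 1}
    - {"ax": 0, "ay": 0, "az": 0, "dx": 0, "dy": 0, "dz": 1.9, "hand": 1}
    - {"ax": 0, "ay": 0, "az": 0, "dx": 0, "dy": 0, "dz": 1.9, "hand": 0.8}
    - {"ax": 0, "ay": 0, "az": 0, "dx": 0, "dy": 0, "dz": 1.9, "hand": 0.6}
    - {"ax": 0, "ay": 0, "az": 0, "dx": 0, "dy": 0, "dz": 1.9, "hand": 0.4}
    - {"ax": 0, "ay": 0, "az": 0, "dx": 0, "dy": 0, "dz": 1.9, "hand": 0.3}
    - {"ax": 0, "ay": 0, "az": 0, "dx": 0, "dy": 0, "dz": 1.9, "hand": 0.3}

```text
clock: 18.7
eef_pos: [541.9, 118.9, 13.3]
tool_rot: [3.142, -0.0, -3.141]
force: [0.6, 0.2, 0.2]
width: 59.7
gripper_force: 0.0
```

Request:
send_rows:
  series:
    - {"ax": 0, "ay": 0, "az": 0, "dx": 0, "dy": 0, "dz": -4, "hand": 0.3}
    - {"ax": 0, "ay": 0, "az": 0, "dx": 0, "dy": 0, "dz": -8, "hand": 0.2}
    - {"ax": 0, "ay": 0, "az": 0, "dx": 0, "dy": -2, "dz": -11, "hand": 0}
    - {"ax": 0, "ay": 0, "az": 0, "dx": 0.2, "dy": -6, "dz": -12, "hand": 0}
    - {"ax": 0, "ay": 0, "az": 0, "dx": 0.4, "dy": -10, "dz": -12, "hand": 0}
    - {"ax": 0, "ay": 0, "az": 0, "dx": 0.4, "dy": -13.1, "dz": -12, "hand": 0}
    - {"ax": 0, "ay": 0, "az": 0, "dx": 0.4, "dy": -13.1, "dz": -12, "hand": 0}
    - {"ax": 0, "ay": 0, "az": 0, "dx": 0.4, "dy": -13.1, "dz": -12, "hand": 0}
    - {"ax": 0, "ay": 0, "az": 0, "dx": 0.4, "dy": -13.1, "dz": -12, "hand": 0}

```text
clock: 19.6
eef_pos: [537.9, -10.6, 133.2]
tool_rot: [3.14, -0.0, -3.14]
force: [0.3, 0.2, -0.4]
width: 85.4
gripper_force: 0.0
```

```bash
python3 - <<'E'
from h import *
d=grab('wrist','w9.png')
s=read_state();print(s['clock'],s['eef_pos'],s['tool_rot'],s['width'])
print('rim',proj(d,(537.5,-12.6,50)),'nozzle tip',proj(d,(542.5,118.8,48)),pad(d,540,-17))
im=d['pixels']; u,v=map(int,proj(d,(537.5,-12.6,50)))
E
```

```text
19.65 [537.97014746 -10.31319908 133.21079895] [ 3.14054917e+00 -8.18820399e-05 -3.13901296e+00] 85.30983910685651
rim [303.42952045 249.66961755] nozzle tip [505.02118847 256.230522  ] (array([540. , -15.8]), np.float64(35.1), 607)
```

View pics/w9.png

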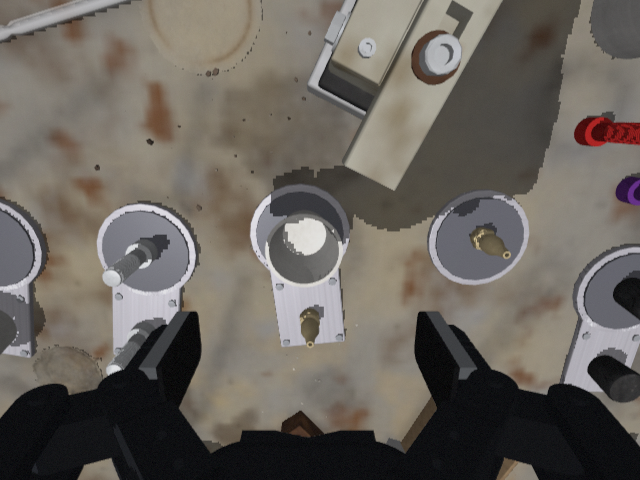

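The crucible's rim is at (304,249) and the nozzle stands on the spare rest at (490,238). The vice block's corner at (385,188) looks close, so I check its clearance first.

```bash
python3 - <<'E'
from h import *
import pickle
d=grab('wrist');t=pickle.load(open('d0.pkl','rb'))['top']
for z in (40,60,80,100,120): print(z,[ray(d,u,v,z)[:2].round() .tolist() for u,v in((395,190),(344,163))],[ray(t,u,v,z)[:2].round().tolist() for u,v in((317,326),(329,332))])
E
```

```text
40 [[501.0, 46.0], [484.0, 13.0]] [[483.0, 26.0], [473.0, 5.0]]
60 [[497.0, 41.0], [482.0, 11.0]] [[484.0, 25.0], [474.0, 5.0]]
80 [[493.0, 36.0], [479.0, 9.0]] [[485.0, 25.0], [475.0, 5.0]]
100 [[490.0, 32.0], [477.0, 7.0]] [[486.0, 25.0], [477.0, 5.0]]
120 [[486.0, 27.0], [475.0, 5.0]] [[488.0, 25.0], [478.0, 5.0]]
```

Request:
send_rows:
  series:
    - {"ax": 0, "ay": 0, "az": 0.42, "dx": 0, "dy": 0, "dz": 1, "hand": 0}
    - {"ax": 0, "ay": 0, "az": 0.42, "dx": 0, "dy": 0, "dz": 1, "hand": 0}
    - {"ax": 0, "ay": 0, "az": 0.42, "dx": 0, "dy": 0, "dz": 1, "hand": 0}
    - {"ax": 0, "ay": 0, "az": 0.42, "dx": 0, "dy": 0, "dz": 1, "hand": 0}
    - {"ax": 0, "ay": 0, "az": 0.42, "dx": 0, "dy": 0, "dz": 1, "hand": 0}
    - {"ax": 0, "ay": 0, "az": 0.42, "dx": 0, "dy": 0, "dz": 1, "hand": 0}

```text
clock: 20.3
eef_pos: [538.0, -11.6, 123.3]
tool_rot: [3.141, -0.0, 2.725]
force: [0.9, 0.1, -0.4]
width: 85.2
gripper_force: 0.0
```

Request:
send_rows:
  series:
    - {"ax": 0, "ay": 0, "az": 0, "dx": 0, "dy": 0, "dz": 2, "hand": 0}
    - {"ax": 0, "ay": 0, "az": 0, "dx": 0, "dy": 0, "dz": 4, "hand": 0}
    - {"ax": 0, "ay": 0, "az": 0, "dx": 0, "dy": 0, "dz": 6, "hand": 0}
    - {"ax": 0, "ay": 0, "az": 0, "dx": 0, "dy": 0, "dz": 7, "hand": 0}
    - {"ax": 0, "ay": 0, "az": 0, "dx": 0, "dy": 0, "dz": 7, "hand": 0}

```text
clock: 20.8
eef_pos: [537.0, -12.1, 52.2]
tool_rot: [-3.141, -0.003, 2.723]
force: [0.6, 0.9, 0.2]
width: 85.3
gripper_force: 0.0
```

Request:
send_rows:
  series:
    - {"ax": 0, "ay": 0, "az": 0, "dx": 0, "dy": 0, "dz": 1.5, "hand": 0}
    - {"ax": 0, "ay": 0, "az": 0, "dx": 0, "dy": 0, "dz": 2.9, "hand": 0}
    - {"ax": 0, "ay": 0, "az": 0, "dx": 0, "dy": 0, "dz": 2.9, "hand": 0}
    - {"ax": 0, "ay": 0, "az": 0, "dx": 0, "dy": 0, "dz": 2.9, "hand": 0.2}
    - {"ax": 0, "ay": 0, "az": 0, "dx": 0, "dy": 0, "dz": 2.9, "hand": 0.3}
    - {"ax": 0, "ay": 0, "az": 0, "dx": 0, "dy": 0, "dz": 2.9, "hand": 0.4}
    - {"ax": 0, "ay": 0, "az": 0, "dx": 0, "dy": 0, "dz": 2.9, "hand": 0.6}
    - {"ax": 0, "ay": 0, "az": 0, "dx": 0, "dy": 0, "dz": 2.9, "hand": 1}
    - {"ax": 0, "ay": 0, "az": 0, "dx": 0, "dy": 0, "dz": 2.9, "hand": 1}
    - {"ax": 0, "ay": 0, "az": 0, "dx": 0, "dy": 0, "dz": 2.9, "hand": 1}

```text
clock: 21.8
eef_pos: [538.5, -12.1, 25.4]
tool_rot: [3.141, 0.001, 2.722]
force: [-1.3, -0.3, 7.2]
width: 46.4
gripper_force: 60.3
```

```bash
python3 - <<'E'
from h import *
d=grab('wrist','w10.png')
s=read_state();print(s['clock'],s['eef_pos'],s['tool_rot'],s['width'])
E
```

```text
21.85 [538.55193245 -12.13396898  25.41045908] [3.14095945e+00 1.43467830e-03 2.72175931e+00] 46.32634230753068
```

View pics/w10.png

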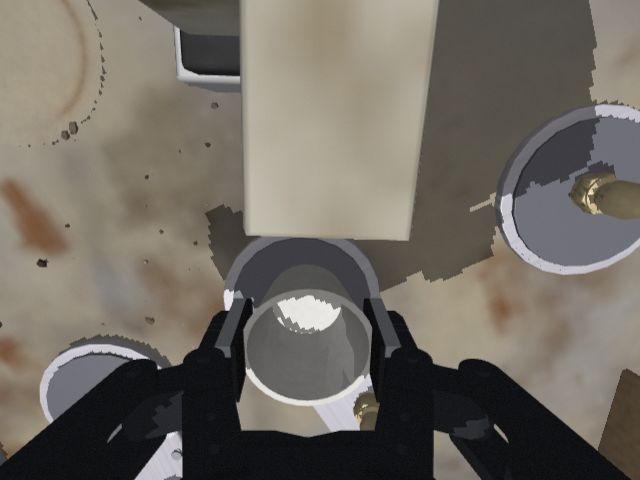

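The crucible is gripped at its rim, centred at (308,345), and clear of the vice block. Lifting it and carrying it to its tray.

Request:
send_rows:
  series:
    - {"ax": 0, "ay": 0, "az": 0, "dx": 0, "dy": 0, "dz": -1, "hand": 1}
    - {"ax": 0, "ay": 0, "az": 0, "dx": 0, "dy": 0, "dz": -2.5, "hand": 1}
    - {"ax": 0, "ay": 0, "az": 0, "dx": 0, "dy": 0, "dz": -4.5, "hand": 1}
    - {"ax": 0, "ay": 0, "az": 0, "dx": 0, "dy": 0, "dz": -6.5, "hand": 1}
    - {"ax": 0, "ay": 0, "az": 0, "dx": 0, "dy": 0, "dz": -8.5, "hand": 1}
    - {"ax": 0, "ay": 0, "az": 0, "dx": -0.5, "dy": -1, "dz": -9, "hand": 1}
    - {"ax": 0, "ay": 0, "az": 0, "dx": -1.5, "dy": -3, "dz": -9, "hand": 1}
    - {"ax": 0, "ay": 0, "az": 0, "dx": -2.8, "dy": -5.5, "dz": -9, "hand": 1}
    - {"ax": 0, "ay": 0, "az": 0, "dx": -4.1, "dy": -8, "dz": -9, "hand": 1}
    - {"ax": 0, "ay": 0, "az": 0, "dx": -5.4, "dy": -10.7, "dz": -9, "hand": 1}

```text
clock: 22.85
eef_pos: [543.2, -133.6, 114.0]
tool_rot: [-3.141, -0.001, 2.722]
force: [0.9, 0.9, -0.3]
width: 46.7
gripper_force: 61.4
```

Request:
send_rows:
  series:
    - {"ax": 0, "ay": 0, "az": 0, "dx": -1.3, "dy": -2.5, "dz": 0, "hand": 1}
    - {"ax": 0, "ay": 0, "az": 0, "dx": -2.6, "dy": -5, "dz": 0, "hand": 1}
    - {"ax": 0, "ay": 0, "az": 0, "dx": -3.8, "dy": -7.5, "dz": 0, "hand": 1}
    - {"ax": 0, "ay": 0, "az": 0, "dx": -4.9, "dy": -9.5, "dz": 0, "hand": 1}
    - {"ax": 0, "ay": 0, "az": 0, "dx": -5.4, "dy": -10.7, "dz": 0, "hand": 1}
    - {"ax": 0, "ay": 0, "az": 0, "dx": -5.4, "dy": -10.7, "dz": 2, "hand": 1}
    - {"ax": 0, "ay": 0, "az": 0, "dx": -5.4, "dy": -10.7, "dz": 4, "hand": 1}
    - {"ax": 0, "ay": 0, "az": 0, "dx": -5.4, "dy": -10.7, "dz": 6, "hand": 1}
    - {"ax": 0, "ay": 0, "az": 0, "dx": -5.4, "dy": -10.7, "dz": 6, "hand": 1}
    - {"ax": 0, "ay": 0, "az": 0, "dx": -5.4, "dy": -10.7, "dz": 6, "hand": 1}

```text
clock: 23.85
eef_pos: [549.0, -251.3, 54.2]
tool_rot: [3.141, -0.001, 2.722]
force: [-0.1, 0.0, 0.6]
width: 46.6
gripper_force: 61.5
```

Request:
send_rows:
  series:
    - {"ax": 0, "ay": 0, "az": 0, "dx": -0.2, "dy": 0.1, "dz": 1, "hand": 1}
    - {"ax": 0, "ay": 0, "az": 0, "dx": -0.2, "dy": 0.1, "dz": 2, "hand": 1}
    - {"ax": 0, "ay": 0, "az": 0, "dx": -0.2, "dy": 0.1, "dz": 2.8, "hand": 1}
    - {"ax": 0, "ay": 0, "az": 0, "dx": -0.2, "dy": 0.1, "dz": 2.8, "hand": 1}
    - {"ax": 0, "ay": 0, "az": 0, "dx": -0.2, "dy": 0.1, "dz": 2.8, "hand": 1}
    - {"ax": 0, "ay": 0, "az": 0, "dx": -0.2, "dy": 0.1, "dz": 2.8, "hand": 0.4}
    - {"ax": 0, "ay": 0, "az": 0, "dx": -0.2, "dy": 0.1, "dz": 2.8, "hand": 0.3}
    - {"ax": 0, "ay": 0, "az": 0, "dx": -0.2, "dy": 0.1, "dz": 2.8, "hand": 0.15}
    - {"ax": 0, "ay": 0, "az": 0, "dx": -0.2, "dy": 0.1, "dz": 2.8, "hand": 0}
    - {"ax": 0, "ay": 0, "az": 0, "dx": -0.2, "dy": 0.1, "dz": 2.8, "hand": 0}

```text
clock: 24.85
eef_pos: [551.6, -251.5, 26.3]
tool_rot: [3.142, 0.0, 2.722]
force: [-0.1, -0.3, -0.3]
width: 85.4
gripper_force: 0.0
```

Request:
send_rows:
  series:
    - {"ax": 0, "ay": 0, "az": 0, "dx": 0, "dy": 0, "dz": -2, "hand": 0}
    - {"ax": 0, "ay": 0, "az": 0, "dx": 0, "dy": 0, "dz": -6, "hand": 0}
    - {"ax": 0, "ay": 0, "az": 0, "dx": 0, "dy": 0, "dz": -10, "hand": 0}
    - {"ax": 0, "ay": 0, "az": -0.1, "dx": 1.4, "dy": 3, "dz": -10.5, "hand": 0}
    - {"ax": 0, "ay": 0, "az": -0.2, "dx": 3.3, "dy": 7, "dz": -10.5, "hand": 0.3}
    - {"ax": 0, "ay": 0, "az": -0.3, "dx": 5.2, "dy": 11, "dz": -10.5, "hand": 0.3}
    - {"ax": 0, "ay": 0, "az": -0.42, "dx": 7.2, "dy": 15, "dz": -10.5, "hand": 0.3}
    - {"ax": 0, "ay": 0, "az": -0.42, "dx": 9, "dy": 19, "dz": -10.5, "hand": 0.3}
    - {"ax": 0, "ay": 0, "az": -0.42, "dx": 11, "dy": 23, "dz": -10.5, "hand": 0.3}
    - {"ax": 0, "ay": 0, "az": -0.42, "dx": 13, "dy": 27.3, "dz": -10.5, "hand": 0.3}

```text
clock: 25.85
eef_pos: [543.8, 52.0, 131.4]
tool_rot: [-3.141, 0.0, 3.141]
force: [0.8, 0.1, -1.2]
width: 59.8
gripper_force: 0.0
```

Request:
send_rows:
  series:
    - {"ax": 0, "ay": 0, "az": 0, "dx": 0, "dy": 0, "dz": 0, "hand": 0.3}
    - {"ax": 0, "ay": 0, "az": 0, "dx": 0, "dy": 0, "dz": 0, "hand": 0.3}

```text
clock: 26.05
eef_pos: [544.0, 52.6, 131.4]
tool_rot: [3.141, 0.0, -3.138]
force: [-0.1, -1.1, 0.4]
width: 59.7
gripper_force: 0.0
```

Request:
send_rows:
  series:
    - {"ax": 0, "ay": 0, "az": 0, "dx": 0.2, "dy": 4, "dz": 0, "hand": 0.3}
    - {"ax": 0, "ay": 0, "az": 0, "dx": 0.2, "dy": 6.6, "dz": 0, "hand": 0.3}
    - {"ax": 0, "ay": 0, "az": 0, "dx": 0.2, "dy": 6.6, "dz": 2, "hand": 0.3}
    - {"ax": 0, "ay": 0, "az": 0, "dx": 0.2, "dy": 6.6, "dz": 4, "hand": 0.3}
    - {"ax": 0, "ay": 0, "az": 0, "dx": 0.2, "dy": 6.6, "dz": 4, "hand": 0.3}
    - {"ax": 0, "ay": 0, "az": 0, "dx": 0.2, "dy": 6.6, "dz": 4, "hand": 0.3}

```text
clock: 26.65
eef_pos: [542.3, 115.1, 91.4]
tool_rot: [-3.141, -0.001, 3.139]
force: [-0.1, 0.0, 0.9]
width: 59.5
gripper_force: 0.0
```

```bash
python3 - <<'E'
from h import *
d=grab('wrist','w11.png')
s=read_state();print(s['clock'],s['eef_pos'],s['tool_rot'],s['width'])
e=proj(d,(542.2,118.8,28));im=d['pixels'].astype(int)
m=((im[...,0]-im[...,2])>25).astype(np.uint8)
w=np.zeros_like(m);cv2.circle(w,(int(e[0]),int(e[1])),35,1,-1)
n,l,st,c=cv2.connectedComponentsWithStats(m&w)
print('expect',e,[ (c[i].round(1),st[i]) for i in range(1,n) if st[i,4]>30],proj(d,(542.2,118.8,48)))
E
```

```text
26.7 [542.73927184 115.54994091  91.87832339] [-3.14126309e+00  6.92121477e-04  3.13967675e+00] 59.96242183929111
expect [312.99021327 261.60161696] [(array([313.4, 256.8]), array([300, 240,  27,  38, 550], dtype=int32))] [313.51720073 275.05384618]
```

Request:
send_rows:
  series:
    - {"ax": 0, "ay": 0, "az": 0, "dx": 0, "dy": 0.2, "dz": 3, "hand": 0.3}
    - {"ax": 0, "ay": 0, "az": 0, "dx": 0, "dy": 0.2, "dz": 6, "hand": 0.3}
    - {"ax": 0, "ay": 0, "az": 0, "dx": 0, "dy": 0.2, "dz": 7.9, "hand": 0.3}
    - {"ax": 0, "ay": 0, "az": 0, "dx": 0, "dy": 0.2, "dz": 7.9, "hand": 0.3}
    - {"ax": 0, "ay": 0, "az": 0, "dx": 0, "dy": 0.2, "dz": 7.9, "hand": 0.5}
    - {"ax": 0, "ay": 0, "az": 0, "dx": 0, "dy": 0.2, "dz": 7.9, "hand": 0.6}
    - {"ax": 0, "ay": 0, "az": 0, "dx": 0, "dy": 0.2, "dz": 7.9, "hand": 0.7}
    - {"ax": 0, "ay": 0, "az": 0, "dx": 0, "dy": 0.2, "dz": 7.9, "hand": 1}
    - {"ax": 0, "ay": 0, "az": 0, "dx": 0, "dy": 0.2, "dz": 7.9, "hand": 1}
    - {"ax": 0, "ay": 0, "az": 0, "dx": 0, "dy": 0.2, "dz": 7.9, "hand": 1}

```text
clock: 27.7
eef_pos: [542.9, 118.9, 13.5]
tool_rot: [3.141, 0.002, -3.142]
force: [-0.9, -0.3, 6.3]
width: 11.9
gripper_force: 58.6
```

Request:
send_rows:
  series:
    - {"ax": 0, "ay": 0, "az": 0, "dx": 0, "dy": 0, "dz": -2, "hand": 1}
    - {"ax": 0, "ay": 0, "az": 0, "dx": 0, "dy": 0, "dz": -6, "hand": 1}
    - {"ax": 0, "ay": 0, "az": 0, "dx": 0, "dy": 0, "dz": -9, "hand": 1}
    - {"ax": 0, "ay": 0, "az": 0.1, "dx": 0, "dy": -2, "dz": -11, "hand": 1}
    - {"ax": 0, "ay": 0, "az": 0.2, "dx": 0.1, "dy": -5, "dz": -12, "hand": 1}
    - {"ax": 0, "ay": 0, "az": 0.3, "dx": 0.2, "dy": -9, "dz": -12, "hand": 1}
    - {"ax": 0, "ay": 0, "az": 0.42, "dx": 0.2, "dy": -13.4, "dz": -12, "hand": 1}
    - {"ax": 0, "ay": 0, "az": 0.42, "dx": 0.2, "dy": -13.4, "dz": -12, "hand": 1}
    - {"ax": 0, "ay": 0, "az": 0.42, "dx": 0.2, "dy": -13.4, "dz": -12, "hand": 1}
    - {"ax": 0, "ay": 0, "az": 0.42, "dx": 0.2, "dy": -13.4, "dz": -12, "hand": 1}

```text
clock: 28.7
eef_pos: [540.2, -13.7, 132.5]
tool_rot: [3.14, -0.0, 2.724]
force: [-0.0, 0.6, -0.6]
width: 11.6
gripper_force: 58.8
```

Request:
send_rows:
  series:
    - {"ax": 0, "ay": 0, "az": 0, "dx": -0.1, "dy": -0.1, "dz": 2, "hand": 1}
    - {"ax": 0, "ay": 0, "az": 0, "dx": -0.1, "dy": -0.1, "dz": 5, "hand": 1}
    - {"ax": 0, "ay": 0, "az": 0, "dx": -0.1, "dy": -0.1, "dz": 8, "hand": 1}
    - {"ax": 0, "ay": 0, "az": 0, "dx": -0.1, "dy": -0.1, "dz": 10, "hand": 1}
    - {"ax": 0, "ay": 0, "az": 0, "dx": -0.1, "dy": -0.1, "dz": 10, "hand": 1}
    - {"ax": 0, "ay": 0, "az": 0, "dx": -0.1, "dy": -0.1, "dz": 10, "hand": 1}
    - {"ax": 0, "ay": 0, "az": 0, "dx": -0.1, "dy": -0.1, "dz": 10, "hand": 1}

```text
clock: 29.4
eef_pos: [541.6, -15.8, 33.4]
tool_rot: [3.14, 0.002, 2.723]
force: [0.7, 0.8, 0.5]
width: 11.9
gripper_force: 58.8
```

Request:
send_rows:
  series:
    - {"ax": 0, "ay": 0, "az": 0, "dx": 0, "dy": 0, "dz": 1, "hand": 1}
    - {"ax": 0, "ay": 0, "az": 0, "dx": 0, "dy": 0, "dz": 1.7, "hand": 1}
    - {"ax": 0, "ay": 0, "az": 0, "dx": 0, "dy": 0, "dz": 1.9, "hand": 1}
    - {"ax": 0, "ay": 0, "az": 0, "dx": 0, "dy": 0, "dz": 1.9, "hand": 1}
    - {"ax": 0, "ay": 0, "az": 0, "dx": 0, "dy": 0, "dz": 1.9, "hand": 1}
    - {"ax": 0, "ay": 0, "az": 0, "dx": 0, "dy": 0, "dz": 1.9, "hand": 0.8}
    - {"ax": 0, "ay": 0, "az": 0, "dx": 0, "dy": 0, "dz": 1.9, "hand": 0.6}
    - {"ax": 0, "ay": 0, "az": 0, "dx": 0, "dy": 0, "dz": 1.9, "hand": 0.4}
    - {"ax": 0, "ay": 0, "az": 0, "dx": 0, "dy": 0, "dz": 1.9, "hand": 0.4}
    - {"ax": 0, "ay": 0, "az": 0, "dx": 0, "dy": 0, "dz": 1.9, "hand": 0.4}

```text
clock: 30.4
eef_pos: [540.6, -16.5, 13.2]
tool_rot: [-3.142, -0.0, 2.722]
force: [1.0, -0.3, 0.5]
width: 51.0
gripper_force: 0.0
```

Request:
send_rows:
  series:
    - {"ax": 0, "ay": 0, "az": 0, "dx": 0, "dy": 0, "dz": -2, "hand": 0.4}
    - {"ax": 0, "ay": 0, "az": 0, "dx": 0, "dy": 0, "dz": -6, "hand": 0.4}
    - {"ax": 0, "ay": 0, "az": 0, "dx": 0, "dy": 0, "dz": -10, "hand": 0.4}
    - {"ax": 0, "ay": 0, "az": 0, "dx": 0, "dy": 0, "dz": -14, "hand": 0.4}
    - {"ax": 0, "ay": 0, "az": 0, "dx": 0, "dy": 0, "dz": -18, "hand": 0.4}
    - {"ax": 0, "ay": 0, "az": 0, "dx": 0, "dy": 0, "dz": -18, "hand": 0.4}
    - {"ax": 0, "ay": 0, "az": 0, "dx": 0, "dy": 0, "dz": -18, "hand": 0.4}
    - {"ax": 0, "ay": 0, "az": 0, "dx": 0, "dy": 0, "dz": -18, "hand": 0.4}

```text
clock: 31.2
eef_pos: [539.6, -16.4, 192.2]
tool_rot: [-3.141, -0.002, 2.722]
force: [-0.1, -0.3, -0.1]
width: 51.5
gripper_force: 0.0
```

```bash
python3 - <<'E'
from h import *
d=grab('wrist','w12.png')
s=read_state();print(s['clock'],s['eef_pos'],s['width'])
im=d['pixels'].astype(int);hsv=cv2.cvtColor(d['pixels'],cv2.COLOR_RGB2HSV)
def blob(name,m,X,r,h):
    e=proj(d,X);w=np.zeros(m.shape,np.uint8);cv2.circle(w,(int(e[0]),int(e[1])),r,1,-1)
    n,l,st,c=cv2.connectedComponentsWithStats(m.astype(np.uint8)&w)
    if n<2: print(name,'none',e);return
    i=1+np.argmax(st[1:,4]);print(name,'expect',e.round(),'got',c[i].round(1),st[i],ray(d,*c[i],h)[:2].round(1))
blob('nozzle',(im[...,0]-im[...,2])>25,(541,-16,28),25,28)
# pale rim/interior of crucible; bright screw tip
blob('screw tip',im.min(2)>140,(554,-134,60),12,60)
for z,p in((8,(550,-251)),(50,(550,-251)),(36,(586,242))): print(p,proj(d,p+(z,)).round())
# rim: fit circle of 25 mm at z=50 from very bright pixels
P=[]
u0,v0=proj(d,(550,-251,50))
for v in range(int(v0)-45,int(v0)+45):
    for u in range(max(0,int(u0)-45),int(u0)+45):
        if 0<=v<480 and im[v,u].min()>170:
            p=ray(d,u,v,50)[:2]-(550,-251)
            if 17<np.hypot(*p)<31:P.append(p)
P=np.array(P);print(len(P))
if len(P)>30:
    f=least_squares(lambda c:np.hypot(*(P-c[:2]).T)-c[2],[0,0,24],loss='soft_l1',f_scale=1);print('rim',f.x+(550,-251,0),f.cost/len(P))
E
```

```text
31.25 [539.47245081 -16.49220351 191.83182122] 51.23109912903299
nozzle expect [308. 220.] got [306.3 215.7] [299 206  19  22 195] [536.7 -16. ]
screw tip expect [183. 301.] got [183.4 300.6] [173 292  21  20 212] [ 553.7 -133.4]
(550, -251) [ 94. 317.]
(550, -251) [ 68. 341.]
(586, 242) [636. 143.]
522
rim [ 552.26421278 -251.14721063   24.27341298] 0.9840721897141627
```

The numbers confirm every placement: nozzle blob on its pad and compact (upright), screw tip within 1 mm, crucible rim at (552,-251) with radius 24 mm. The stopper was already seen in place in w6. Handing in.

```bash
python3 -c "
from h import *
print(finish_job())"
```

```text
the job is handed in; nothing more can be done
None
```

The nozzle, stopper, crucible and cap screw are each standing on the tray with the matching sample. I handed the job in at about 31 s on the robot's clock, and the hand-in returned no verdict. The arm stayed clear of the dropper bottle throughout.

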